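Turn the tin's label to the front and lock it with the keeper

TASK

The tin in the holder shows its label the wrong way: without lifting it out, roll it round by the edge of its lobed lid until the label squarely faces the small raised mark at the front of the holder. Then set the keeper block upright into the holder's oblong pocket and press it fully home, so that the tin can no longer turn away. Leave the other things on the table where they are.

Things in the scene. Friction and masses are not known exactly. Their poses are not given: they have to be found in the camera images.
- holder: Fixed aluminium plate 20 mm thick, x 130 mm, y 162 mm (y = +65 to -97 mm). Origin: on the table under the axis of the round well. Front: its -x side, with the small raised mark; turned at most 15 degrees from facing the robot. The well is 100 mm across, 12 mm deep (floor 8 mm above the table).
- holder_front (a point): Small dark raised mark (9x5x2 mm) on the top face at the front edge of the holder, 58.5 mm from the well's axis along the holder's -x: the label must point at it.
- holder_pocket (a point): Centre of the mouth of the oblong pocket, on the holder's top face (20 mm above the table), 71 mm from the well's axis along the holder's -y. The pocket measures 54 mm along the holder's x and 24 mm along its y and is 12 mm deep.
- tin: Squat steel tin with grey lid, 96 mm across (too wide to grasp), 50 mm tall, 0.45 kg, loose in the well with 2 mm play; its top is 58 mm above the table. Origin: centre of its underside, z up; the paper label is on its -x side. A fingertip pushing a lobe of the lid along the circle turns it with a few newtons; it stays where left.
- label (a point): Centre of the paper label on the tin's side: 48 mm from the tin's axis along its -x, 23 mm above its underside. 54 mm wide, 30 mm high, with a 22 mm wide tongue folded over onto the lid.
- lobe (a point): Centre of the top of one of the lid's four equal round vertical lobes: 55 mm from the tin's axis at 45 degrees from the tin's x axis, 48 mm above its underside; the others follow every 90 degrees. Each has radius 8 mm, reaches out to 63 mm from the axis and stands from 28 to 56 mm above the table.
- keeper_tab (a point): Centre of the top of the keeper's grip tab, 77 mm above the foot's underside. The tab is 24 mm (keeper's x) by 14 mm (y) and 30 mm tall.
- keeper: Loose steel block with black grip tab, 0.2 kg, 77 mm tall, upright on its foot on the table, right or left of the holder, yaw within 0.6 rad. Origin: centre of the foot's underside. Foot 50 (x) by 20 (y) mm, 11 high; body 60 x 30 mm from 11 to 47 mm. Seated: x along the holder's x (either way), foot in the pocket with 2 mm play, shoulder on the plate, origin 9 mm above the table.
- weight_500g: Bystander: brass knob weight, 42 mm across and 52 mm tall. Origin: centre of its underside.
- test_gauge: Bystander: black dial gauge lying on its back, 99x67x33 mm. Origin: centre of its underside.
- adapter_brass: Bystander: brass threaded adapter standing up, 27 mm across and 42 mm tall. Origin: centre of its underside.
- wrench_17: Bystander: flat open-ended wrench, 165 mm long, 7 mm thick. Origin: centre of its underside.
- torch: Bystander: black cylindrical torch lying down, 103 mm long, 31 mm across. Origin: centre of its underside.
There are look-alikes about, which are no part of the job. Leave any blue or pink look-alike of the keeper alone.

How it is judged (in metres and radians):
On the way, in this order (a step that is already met when the one before it is completed fails the run):
1. the tin's label faces the mark at the front, the tin down in its well (y of label in the frame of holder between -0.01 and 0.01 m and x of label in the frame of holder below -0.035 m and z of tin in the frame of holder below 0.012 m and angle between tin's own z axis and vertical below 0.08 rad), for 0.3 s.
2. the keeper is fully home in the pocket (z of keeper in the frame of holder below 0.0105 m and horizontal distance between keeper and holder_pocket below 0.005 m and angle between keeper's own z axis and vertical below 0.06 rad), for 0.2 s.
At the end, for the whole second after the job is handed in: Label centre on the front side, within 10 mm (about 12 degrees) sideways of the line from the well to the front mark; tin level on the well floor; keeper upright in the pocket within 5 mm of its centre, shoulder down on the holder within 1.5 mm; both at rest (all of step 1 and all of step 2 and linear speed of each of tin, keeper below 0.01 m/s); the robot touches nothing.
It fails at once if the tin is lifted out of its well or tipped (z of tin in the frame of holder above 0.02 m or angle between tin's own z axis and vertical above 0.3 rad).
It fails at once if a bystander is moved by more than 30 mm (distance of any of weight_500g, test_gauge, adapter_brass, wrench_17, torch from where it was at the start of the episode above 0.03 m).
It also fails if it takes over 64 s, if anything falls off the work surface, if the arm or the gripper's body presses on something with over 40 N, if the wrist force passes 120 N, or if a joint passes its speed limit or range.

ROBOT

A 6-joint arm with a two-finger parallel gripper is mounted at the origin on a cart in front of the work surface, level with it; the furniture and walls round the work are solid. World frame = base frame: x ahead of the robot, y to its left, z up, the work surface at z = 0. Lengths are in mm, angles in degrees, forces in N, time in s.
With the tool pointing down it reaches from about 350 to 850 mm from the base axis. Payload 8.1 kg.
Tool frame: the origin (TCP) lies at the centre of the arm's flange, where the gripper is bolted on; the fingertips stand 173 mm ahead of it and the grasp point (between the pads) lies 155 mm ahead of it; z points along the fingers, y is the line along which they close (so a half turn about z gives the same grasp; the last joint's range is limited). The gripper opens to 85 mm and grips with 20 to 120 N. Pads are 22 mm wide; open, the fingers measure 114 mm over their backs; the gripper's body (76 mm by 85 mm) begins 54 mm behind the grasp point. The pads swing forward as they close: fully open they stand 13 mm farther back than shut.
Start: joints at [-81.096, 7.471, 85.268, -0, 87.261, -4.893], TCP at [143.108, -582.689, 404.692] pointing down, gripper open.
Joint ranges: [-169.43, 169.43], [-51.17, 129.36], [1.28, 143.12], [-76.62, 256.62], [0, 156.53], [-152.29, 152.29]. Speed limits (degrees/s): [136.94, 136.94, 159.86, 180, 180, 180].

INTERFACE

Orientations are given as [roll, pitch, yaw] about the fixed x, y, z axes, in that order (R = Rz(yaw) Ry(pitch) Rx(roll)).
In Python, from bench import * gives the robot as it stands.
- The arm moves only by the shell command python3 -m jog 'ROWS' [FORCE]. ROWS is text: rows parted by semicolons, each of 7 numbers parted by spaces: the shift along the tool's x, y, z scaled (see below), then the turn, a rotation vector about the tool's x, y, z scaled (see below), then the closure, from -1 (fully open) to 1 (shut). In form: tx ty tz wx wy wz hand; .... A call has 1 to 5 rows; each row shifts and turns the commanded pose from where the row before left it, along the tool's axes as they then stand; what a row does not reach is not made up. The controller multiplies each number of a shift by 0.1 m and each number of a turn by 60 degrees. A row lasts 1/8 s, in which the tool goes at most 62.5 mm and 10.7 degrees, less where a joint would pass 70% of its speed; a pose out of reach is approached as far as the arm can. A call with a number of a shift or a turn outside -1 to 1 is refused whole. A call with a gripper value outside its range is refused whole. The fingers move at their own pace and stop on an object; FORCE is the grip in N (left out, the last holds). Time passes only in rows, so rows that do not move let the fingers close. It gives the time, the measured TCP pose, the force, the opening and the grip force at its end, in the units of the state.
- sense(): the state, without advancing time (a new reading comes with each control period).
- snapshot(name): name is "side" or "top"; returns a dict with "img" (420x560x3 uint8, red, green, blue), "fx", "fy", "cx", "cy" (pixels), "dist" ([k1, k2, p1, p2, k3] as OpenCV has them; the pictures are not rectified), "extrinsics" (4x4, takes a point from camera to world coordinates). Camera axes: x right, y down, z forward; pixel columns grow to the right and rows downward; lengths in mm; the calibration is good to about 2 mm. A picture is of the moment at which its call begins. There is no depth.
- hand_in(): hands the job in; it is judged then, once.
The state is a dict: "time": time; "joint_pos": joint angles; "qd": joint speeds; "joint_efforts": joint torques, N m; "tool_pos": TCP position; "tcp_rot": TCP orientation; "ft_force": force on the tool from outside, world axes, zero at the start; "wrist_torque": the same for the moment, N m; "finger_gap": finger opening in mm; "grip_force": force on a finger pad.
Only numpy, scipy, OpenCV 4.12 (cv2) and the standard library are available. Lean on these libraries where they do the work, as an engineer would, in place of code of your own. Each camera call takes 0.05 s, during which the arm holds its last target. There are 200 camera calls.

## Working session

There is one attempt and no reset: what is moved stays moved. The work goes in short steps, Python scripts to look and compute and a shell command to move; the robot and the scene stay as the last step left them, time stands still between calls to the robot, and variables do not carry over. Pictures are saved under pics/ and viewed, at most 10 in all, crops included, and the job is handed in when it is done.

```bash
mkdir -p pics; ls; cat > h.py <<'E'
from bench import *
import numpy as np, cv2
def snap(n,f=None):
    s=snapshot(n)
    if f: cv2.imwrite('pics/'+f,s['img'][:,:,::-1])
    return s
def ray(s,uv):
    K=np.array([[s['fx'],0,s['cx']],[0,s['fy'],s['cy']],[0,0,1.]])
    p=cv2.undistortPoints(np.array(uv,float).reshape(-1,1,2),K,np.array(s['dist'],float)).reshape(-1,2)
    E=np.array(s['extrinsics']); d=np.c_[p,np.ones(len(p))]@E[:3,:3].T
    return E[:3,3],d
def onz(s,uv,z):
    o,d=ray(s,uv); t=(z-o[2])/d[:,2]; return o+d*t[:,None]
def proj(s,P):
    K=np.array([[s['fx'],0,s['cx']],[0,s['fy'],s['cy']],[0,0,1.]]);E=np.linalg.inv(np.array(s['extrinsics']))
    return cv2.projectPoints(np.array(P,float).reshape(-1,1,3),cv2.Rodrigues(E[:3,:3])[0],E[:3,3],K,np.array(s['dist'],float))[0].reshape(-1,2)
E
python3 - <<'E'
from h import *
a=snap('top','t0.png');b=snap('side','s0.png')
for s in(a,b): print(np.round(s['extrinsics'],2),s['fx'],s['cx'],s['cy'])
st=sense();print(st['tcp_rot'],st['ft_force'],st['finger_gap'],st['time'])
E
```

```text
pics
[[-1.4000e-01 -9.7000e-01  2.0000e-01  2.7552e+02]
 [-9.9000e-01  1.4000e-01 -3.0000e-02  7.1720e+01]
 [ 0.0000e+00 -2.0000e-01 -9.8000e-01  1.0838e+03]
 [ 0.0000e+00  0.0000e+00  0.0000e+00  1.0000e+00]] 387.8016571089126 279.1905618802523 210.62051524823892
[[-1.00000e+00  0.00000e+00 -4.00000e-02  5.29410e+02]
 [ 4.00000e-02  4.70000e-01 -8.80000e-01  1.03934e+03]
 [ 2.00000e-02 -8.80000e-01 -4.70000e-01  6.12570e+02]
 [ 0.00000e+00  0.00000e+00  0.00000e+00  1.00000e+00]] 485.40232640856766 276.0441586294396 210.87258340578987
[-1.79903365e+02 -6.43712780e-03  1.37956254e+01] [ 0.88620409  0.13682818 -0.06485929] 85.40049802751999 0.1
```

View pics/t0.png

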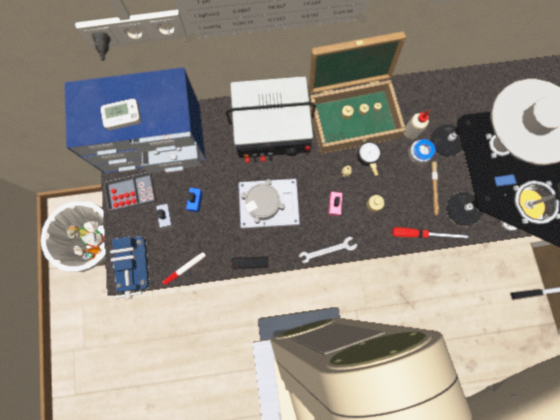

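View pics/s0.png

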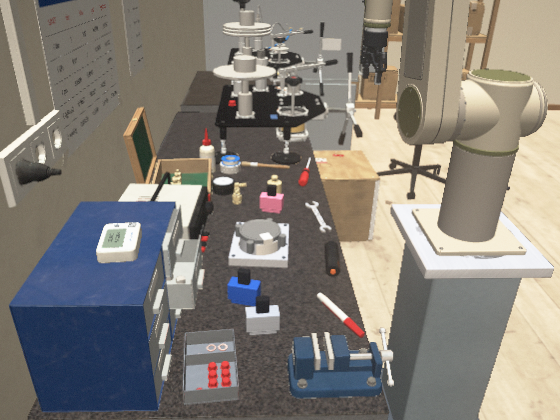

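The top view shows the holder at about (268,203) with the tin at (264,202). There are three keeper shapes: silver (163,215), blue (194,199) and pink (336,203). Silver steel with a black tab fits the description, so I'll confirm it in an enlarged crop.

```bash
python3 - <<'E'
import cv2,numpy as np
a=cv2.imread('pics/t0.png');b=cv2.imread('pics/s0.png')
A=cv2.resize(a[170:240,140:310],(800,329),interpolation=cv2.INTER_CUBIC)
B=cv2.resize(b[205:340,200:320],(240,270),interpolation=cv2.INTER_CUBIC)
C=np.zeros((600,800,3),np.uint8);C[:329]=A;C[329:599,:240]=B
D=cv2.resize(a[175:230,235:305],(343,270),interpolation=cv2.INTER_NEAREST);C[329:599,250:593]=D
cv2.imwrite('pics/c0.png',C)
E
```

```text
(no output)
```

View pics/c0.png

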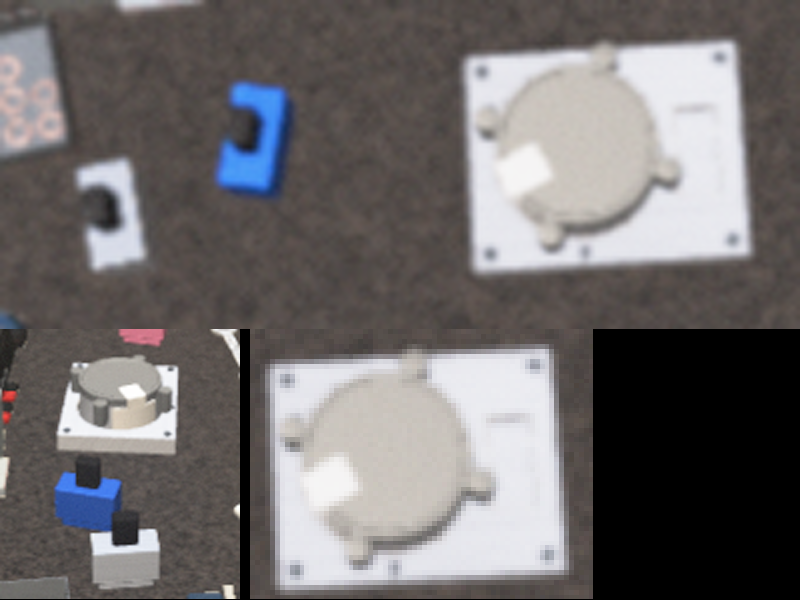

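The crop shows the silver keeper at px (163,215), the front mark at (264.3,223.6) and the label tongue at (251,206), with the lobes around it. The silver block is the keeper; blue and pink are the look-alikes. Next I'll measure.

```bash
cat > m.py <<'E'
from h import *
c=lambda L:[(140+(x+.5)/4.706-.5,170+(y+.5)/4.7-.5) for x,y in L]
s=snap('top'); f=lambda p,z:onz(s,p,z)
lob=f(c([(602,56),(489,121),(552,234),(667,172)]),56); lab=f(c([(524,170)]),58)[0]; mark=f(c([(585,252)]),22)[0]
cor=f(c([(466,57),(736,42),(751,255),(473,272)]),20)
scr=f(c([(482,72),(719,57),(732,240),(490,254)]),20)
print('lobes',lob.round(1),'mean',lob.mean(0).round(1));print('lab',lab.round(1),'mark',mark.round(1));print('cor',cor.round(1),'screw',scr.round(1))
print('sizes',[np.linalg.norm(cor[i]-cor[(i+1)%4]).round(1) for i in range(4)])
g=s['img'].astype(int); 
hsv=cv2.cvtColor(s['img'],cv2.COLOR_RGB2HSV)
m=((hsv[:,:,2]>150)&(hsv[:,:,1]<60)).astype(np.uint8)
sub=np.zeros_like(m);sub[200:232,150:178]=m[200:232,150:178]
cn=max(cv2.findContours(sub,0,2)[0],key=cv2.contourArea);print('keeper mask',cv2.minAreaRect(cn),cv2.contourArea(cn))
bx=f(cv2.boxPoints(cv2.minAreaRect(cn)),47);print(bx.round(1))
dk=np.zeros_like(m);dk[200:225,153:170]=(hsv[200:225,153:170,2]<45);cn=max(cv2.findContours(dk,0,2)[0],key=cv2.contourArea);print('tab',cv2.minAreaRect(cn),f([cv2.minAreaRect(cn)[0]],70))
b=snap('side');h2=cv2.cvtColor(b['img'],cv2.COLOR_RGB2HSV)
d2=np.zeros_like(m);d2[293:312,252:275]=(h2[293:312,252:275,2]<50);cn=max(cv2.findContours(d2,0,2)[0],key=cv2.contourArea);print('side tab',cv2.boundingRect(cn))
x,y,w,hh=cv2.boundingRect(cn);print(onz(b,[(x+w/2-.5,y)],77))
sub=np.zeros_like(m);sub[295:340,240:285]=((h2[:,:,2]>120)&(h2[:,:,1]<60))[295:340,240:285];cn=max(cv2.findContours(sub,0,2)[0],key=cv2.contourArea);print('side body',cv2.minAreaRect(cn),cv2.boundingRect(cn))
E
python3 m.py
```

```text
lobes [[570.4  60.6  56. ]
 [540.6 130.7  56. ]
 [469.5 103.   56. ]
 [496.4  32.8  56. ]] mean [519.2  81.8  56. ]
lab [508.5 114.1  58. ] mark [462.5  86.2  22. ]
cor [[591.5 141.7  20. ]
 [578.2 -21.3  20. ]
 [447.4 -10.7  20. ]
 [460.1 153.2  20. ]] screw [[580.8 133.3  20. ]
 [570.3  -9.7  20. ]
 [457.9  -0.9  20. ]
 [469.4 142.   20. ]]
sizes [np.float64(163.6), np.float64(131.2), np.float64(164.4), np.float64(131.8)]
keeper mask ((162.94593811035156, 215.17567443847656), (22.029464721679688, 11.672327995300293), 80.53767395019531) 147.0
[[548.7 373.7  47. ]
 [549.7 342.   47. ]
 [488.1 337.2  47. ]
 [487.1 368.5  47. ]]
tab ((162.97059631347656, 215.11767578125), (0.9701424241065979, 4.123105525970459), 14.03624439239502) [[512.98865469 348.9554079   70.        ]]
side tab (256, 301, 13, 11)
[[518.00723883 365.430897    77.        ]]
side body ((262.4240417480469, 319.5566101074219), (28.38176918029785, 34.00556564331055), 86.98721313476562) (245, 305, 35, 30)
```

```bash
cat >> h.py <<'E'
def go(x,y,z,yaw):
    "shift left in present tool axes (units of .1 m) and yaw turn (units of 60 deg about tool z)"
    from scipy.spatial.transform import Rotation as R
    st=sense();p=np.array(st['tool_pos']);r=R.from_euler('xyz',st['tcp_rot'],degrees=True)
    d=r.inv().apply(np.array([x,y,z])-p)/100
    dy=(yaw-st['tcp_rot'][2]+180)%360-180
    print('t',st['time'],'pos',p.round(1),'rot',np.round(st['tcp_rot'],2),'F',np.round(st['ft_force'],1),'j6',round(st['joint_pos'][5],1),'gap',round(st['finger_gap'],1))
    print('shift units',d.round(3),'turn units z',round(-dy/60,3))
E
python3 -m jog '0 0 0 0 0 -.17 1;0 0 0 0 0 -.17 1;0 0 0 0 0 -.17 1;0 0 0 0 0 -.17 1;0 0 0 0 0 -.17 1'
python3 -m jog '0 0 0 0 0 -.17 1;0 0 0 0 0 -.17 1;0 0 0 0 0 -.08 1;0 0 0 0 0 0 1'
python3 -c 'from h import *;go(485,133,300,90)'
```

```text
time: 0.82
tool_pos: [143.1, -582.6, 404.4]
tcp_rot: [-180.0, -0.0, 65.1]
ft_force: [-0.0, 0.0, -0.0]
finger_gap: 0.1
grip_force: 0.0
time: 1.32
tool_pos: [143.1, -582.6, 404.4]
tcp_rot: [-180.0, -0.0, 90.0]
ft_force: [-0.1, 0.1, -0.1]
finger_gap: -0.2
grip_force: 0.0
t 1.325 pos [ 143.1 -582.6  404.4] rot [-1.800e+02 -2.000e-02  8.996e+01] F [-0.1  0.1 -0.1] j6 -81.1 gap -0.2
shift units [7.158 3.414 1.047] turn units z -0.001
```

```bash

python3 -m jog '.45 .25 0 0 0 0 1;.45 .25 0 0 0 0 1;.45 .25 0 0 0 0 1;.45 .25 0 0 0 0 1;.45 .25 0 0 0 0 1' >/dev/null
python3 -m jog '.45 .25 0 0 0 0 1;.45 .25 0 0 0 0 1;.45 .25 0 0 0 0 1;.45 .25 0 0 0 0 1;.45 .25 0 0 0 0 1' >/dev/null
python3 -m jog '.5 .2 .1 0 0 0 1;.5 .2 .2 0 0 0 1;.5 .2 .2 0 0 0 1;.5 .1 .2 0 0 0 1;.5 .1 .2 0 0 0 1' >/dev/null
python3 -m jog '0 0 0 0 0 -.17 1;0 0 0 0 0 -.17 1;0 0 0 0 0 -.17 1;0 0 0 0 0 -.06 1;0 0 0 0 0 0 1' >/dev/null
python3 -c 'from h import *;go(485.3,133.4,240,124)'
```

```text
t 3.825 pos [473.1 117.3 314.7] rot [-180.     -0.    124.06] F [-0.9  0.3 -0.1] j6 -26.2 gap -0.3
shift units [0.065 0.191 0.747] turn units z 0.001
```

```bash

python3 -m jog '.065 .19 .3 0 0 0 1;0 0 .4 0 0 0 1;0 0 .2 0 0 0 1;0 0 .15 0 0 0 1;0 0 0 0 0 0 1'
python3 -c 'from h import *;go(485.3,133.4,209,124);s=snap("side","s1.png");i=cv2.resize(s["img"][180:300,190:330],(800,600),interpolation=2);cv2.imwrite("pics/s1c.png",cv2.resize(i,(700,600))[:,:,::-1])'
```

```text
time: 4.45
tool_pos: [484.7, 133.2, 208.8]
tcp_rot: [-179.9, -0.0, 124.1]
ft_force: [0.2, -0.1, 0.6]
finger_gap: -0.2
grip_force: 0.0
t 4.45 pos [484.7 133.2 208.8] rot [-1.7990e+02 -5.0000e-02  1.2412e+02] F [ 0.2 -0.1  0.6] j6 -24.6 gap -0.2
shift units [-0.002  0.006 -0.002] turn units z 0.002
```

View pics/s1c.png

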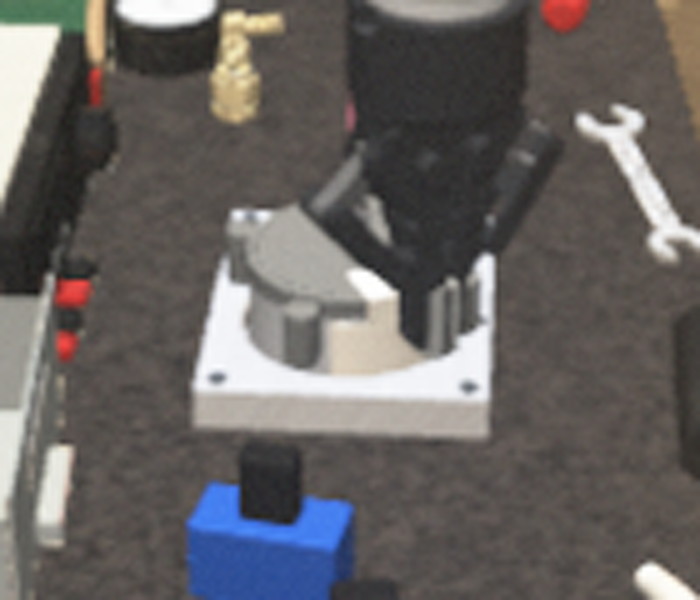

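```bash

for k in 1; do python3 -m jog '-.002 -.054 0 0 0 -.0833 1;-.002 -.054 0 0 0 -.0833 1;-.003 -.054 0 0 0 -.0833 1;-.002 -.054 0 0 0 -.0833 1;-.003 -.054 0 0 0 -.0833 1'; done
python3 -m jog '-.002 -.054 0 0 0 -.0833 1;-.002 -.054 0 0 0 -.0833 1;-.003 -.054 0 0 0 -.0833 1;-.002 -.054 0 0 0 -.0833 1;-.003 -.054 0 0 0 -.0833 1'
cat > s.py <<'E'
from h import *
st=sense();d=np.array(st['tool_pos'])[:2]-[520.3,81.8];print('r',np.hypot(*d),'phi',np.degrees(np.arctan2(d[1],d[0]))%360,np.round(st['ft_force'],1),st['time'],st['tcp_rot'],st['tool_pos'])
E
python3 s.py; python3 -c 'from h import *;s=snap("side","s2.png");i=cv2.resize(s["img"][180:300,190:330],(700,600),interpolation=2);cv2.imwrite("pics/s2c.png",i[:,:,::-1])'
```

```text
time: 5.12
tool_pos: [467.5, 114.9, 211.7]
tcp_rot: [179.8, 0.0, 149.3]
ft_force: [-2.2, 10.0, 2.7]
finger_gap: -0.0
grip_force: 4.5
time: 5.75
tool_pos: [458.3, 89.2, 211.0]
tcp_rot: [179.9, -0.0, 174.3]
ft_force: [-6.0, 6.4, 5.0]
finger_gap: 0.2
grip_force: 3.7
r 62.43091115874194 phi 173.14728540777716 [-6.   6.4  5. ] 5.75 [ 1.79863976e+02 -1.71214080e-02  1.74309851e+02] [458.31508584  89.24909957 211.04210071]
```

View pics/s2c.png

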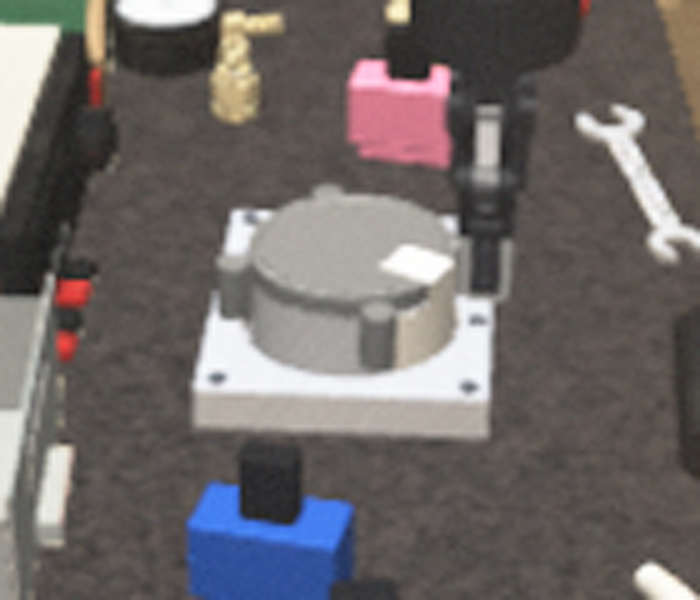

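```bash
cat > ang.py <<'E'
from h import *
W=np.array([520.3,81.8])
def rep(n,s,zl=58):
    c=proj(s,[[W[0],W[1],58]])[0]
    h=cv2.cvtColor(s['img'],cv2.COLOR_RGB2HSV); m=np.zeros(h.shape[:2],np.uint8)
    pts=np.array([[W[0]+46*np.cos(a),W[1]+46*np.sin(a),58] for a in np.linspace(0,6.28,40)])
    cv2.fillPoly(m,[proj(s,pts).round().astype(int)],1)
    w=((h[:,:,2]>225)&(m>0)).astype(np.uint8)
    cn=max(cv2.findContours(w,0,1)[0],key=cv2.contourArea); M=cv2.moments(cn); uv=(M['m10']/M['m00'],M['m01']/M['m00'])
    p=onz(s,[uv],58)[0]; d=p[:2]-W; print(n,'tongue',np.round(uv,1),p.round(1),'area',M['m00'],'r',np.hypot(*d).round(1),'ang',np.degrees(np.arctan2(d[1],d[0])).round(1)%360,'want 175.5')
if __name__=='__main__':
    for n in('side','top'):
        try: rep(n,snap(n))
        except Exception as e: print(n,e)
E
python3 ang.py; python3 -c '
from ang import *
s=snapshot("side")
for uv in [(378,307),(235,262),(328,190)]:
  p=onz(s,[((uv[0]+.5)/5-.5+190,(uv[1]+.5)/5-.5+180)],56)[0];d=p[:2]-W;print(p.round(1),np.hypot(*d),np.degrees(np.arctan2(d[1],d[0])))'
```

```text
side tongue [272.8 232.1] [489.9  96.3  58. ] area 48.0 r 33.6 ang 154.5 want 175.5
top tongue [260.8 193.1] [539.9  83.3  58. ] area 422.0 r 19.7 ang 4.2 want 175.5
[507.7 131.2  56. ] 51.00206238986606 104.32938727943518
[571.4  91.8  56. ] 52.10371224888245 11.015095478347389
[529.4  24.5  56. ] 58.03589009918728 -80.96999788196334
```

```bash

python3 -m jog '-.002 -.054 0 0 0 -.0833 1;-.002 -.054 0 0 0 -.0833 1;-.003 -.054 0 0 0 -.0833 1;-.002 -.054 0 0 0 -.0833 1;0 0 0 0 0 0 1'
python3 s.py; python3 ang.py; python3 -c 'from h import *;s=snap("side","s3.png");i=cv2.resize(s["img"][180:300,190:330],(700,600),interpolation=2);cv2.imwrite("pics/s3c.png",i[:,:,::-1])'
```

```text
time: 6.58
tool_pos: [460.1, 67.0, 210.9]
tcp_rot: [180.0, 0.0, -165.8]
ft_force: [-2.7, 1.4, 1.7]
finger_gap: -0.3
grip_force: 1.8
r 62.00785605179459 phi 193.82124733766352 [-2.7  1.4  1.7] 6.575 [ 1.79965922e+02  2.90618921e-02 -1.65812621e+02] [460.08753452  66.98672173 210.94748259]
side tongue [274.3 229.4] [486.2  84.5  58. ] area 45.0 r 34.2 ang 175.5 want 175.5
top tongue [261.1 193.1] [539.9  82.4  58. ] area 424.0 r 19.6 ang 1.9 want 175.5
```

View pics/s3c.png

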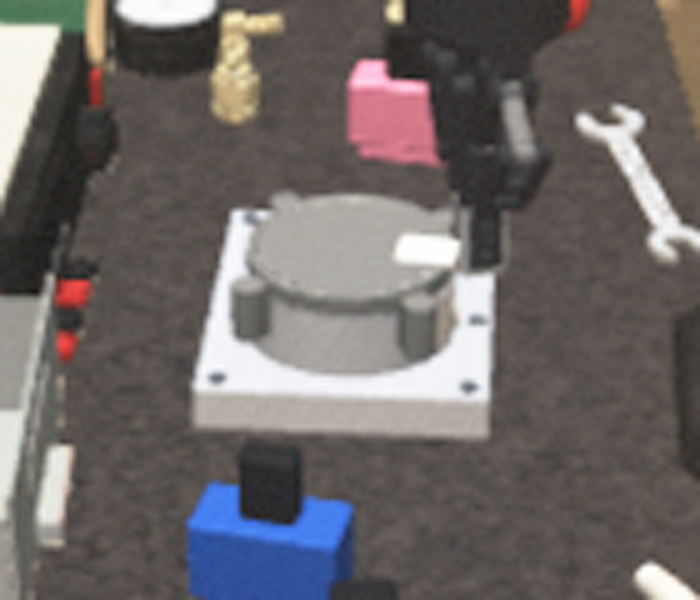

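```bash

python3 -m jog '0 .06 0 0 0 0 1;.3 .05 0 0 0 0 1;0 0 -.5 0 0 .0 1;0 0 -.5 0 0 0.08 1;0 0 -.1 0 0 .08 -.2'
python3 -c 'from h import *;go(518.4,355.4,310,184.5)'
```

```text
time: 7.35
tool_pos: [429.7, 70.5, 324.5]
tcp_rot: [-180.0, 0.5, -175.6]
ft_force: [-0.2, 0.1, -0.3]
finger_gap: 16.9
grip_force: 0.0
t 7.35 pos [429.7  70.5 324.5] rot [-179.97    0.49 -175.6 ] F [-0.2  0.1 -0.3] j6 -91.8 gap 16.9
shift units [-1.102  2.772  0.153] turn units z -0.002
```

```bash

python3 -m jog '-.18 .46 0 0 0 0 -.2;-.18 .46 0 0 0 0 -.2;-.18 .46 0 0 0 0 -.2;-.18 .46 0 0 0 0 -.2;-.18 .46 0 0 0 0 -.2' >/dev/null
python3 -m jog '-.18 .46 .1 0 0 0 -.2;0 0 0 0 0 0 -.2'
python3 -c 'from h import *;go(518.4,355.4,310,184.5);s=snap("top","t4.png");A=cv2.resize(s["img"][170:240,140:310],(800,329),interpolation=2);b=snap("side","s4.png");B=cv2.resize(b["img"][190:340,190:350],(288,270),interpolation=2);C=np.zeros((600,800,3),np.uint8);C[:329]=A;C[329:599,:288]=B;cv2.imwrite("pics/c4.png",C[:,:,::-1])';python3 ang.py
```

```text
time: 8.22
tool_pos: [513.6, 357.0, 307.8]
tcp_rot: [-180.0, -0.1, -175.3]
ft_force: [-0.1, -1.3, 0.1]
finger_gap: 51.3
grip_force: 0.0
t 8.225 pos [513.6 357.  307.8] rot [-1.7998e+02 -8.0000e-02 -1.7527e+02] F [-0.1 -1.3  0.1] j6 -64.6 gap 51.3
shift units [-0.047 -0.019 -0.022] turn units z 0.004
side tongue [278.5 230. ] [476.6  87.1  58. ] area 3.0 r 44.0 ang 173.1 want 175.5
top tongue [261.9 212.1] [487.2  86.9  58. ] area 62.5 r 33.5 ang 171.2 want 175.5
```

View pics/c4.png

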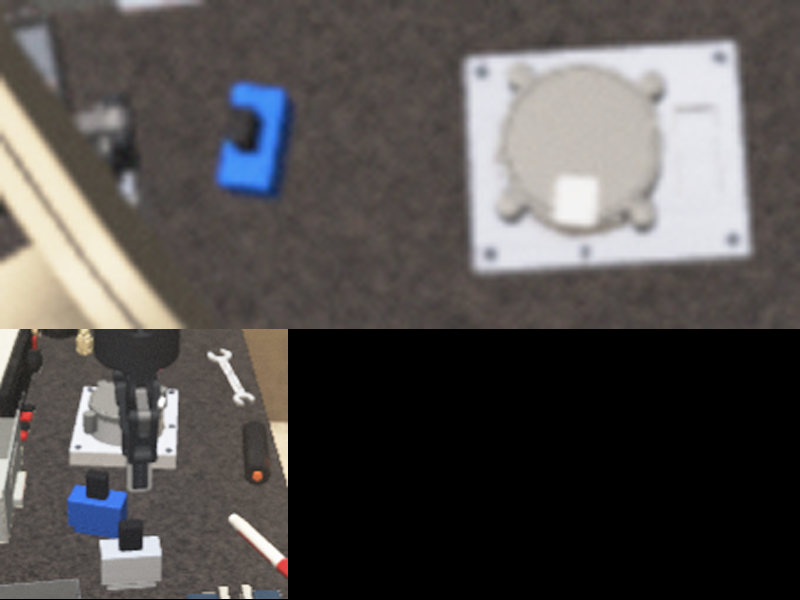

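```bash
python3 - <<'E'
from ang import *
c=lambda L:[(140+(x+.5)/4.706-.5,170+(y+.5)/4.7-.5) for x,y in L]
s=snapshot('top')
l=onz(s,c([(521,77),(512,205),(640,213),(652,86)]),56)[:,:2];m=l.mean(0);print(m)
for p,a in zip(l,(135,45,-45,-135)):
    d=p-m;print(np.hypot(*d).round(1),(np.degrees(np.arctan2(d[1],d[0]))+a)%360)
t=onz(s,c([(577,200)]),58)[0,:2];d=t-m;print(t,np.degrees(np.arctan2(d[1],d[0])))
# side view keeper tab
b=snapshot('side');h=cv2.cvtColor(b['img'],cv2.COLOR_RGB2HSV);k=np.zeros(h.shape[:2],np.uint8);k[290:316,250:276]=h[290:316,250:276,2]<70
cn=max(cv2.findContours(k,0,1)[0],key=cv2.contourArea);x,y,w,hh=cv2.boundingRect(cn);print(x,y,w,hh)
print(onz(b,[(x-.5,y),(x+w-.5,y),(x+w/2-.5,y+hh-.5)],77)[:2], onz(b,[(x+w/2-.5,y+hh-.5)],47), proj(b,[[518.4,348.4,77],[518.4,362.4,77],[518.4,362.4,47]]))
k[:]=0;k[300:340,240:285]=((h[:,:,2]>170)&(h[:,:,1]<60))[300:340,240:285];r=k[312:322];
for row in (312,316,320): q=np.where(k[row])[0];print(row,q.min(),q.max(),onz(b,[(q.min()-.5,row),(q.max()+.5,row)],35)[:,0])
E
```

```text
[519.18635402  79.59162833]
53.9 168.14648873049347
53.1 169.02512296986828
52.7 167.25244894806528
53.9 167.73164996565953
[486.78396599  86.24843616] 168.39057856196757
256 295 14 18
[[529.30128409 348.38621893  77.        ]
 [504.46099475 348.78873336  77.        ]] [[516.92892668 360.17236143  47.        ]] [[261.64538144 294.9435008 ]
 [261.75142931 299.90857286]
 [261.69170469 313.32592657]]
312 246 279 [547.61018363 485.62216733]
316 246 278 [547.43486038 487.9335442 ]Traceback (most recent call last):
  File "<stdin>", line 13, in <module>
    return umr_minimum(a, axis, None, out, keepdims, initial, where)
ValueError: zero-size array to reduction operation minimum which has no identity
```

The label reads about 7° short of square (about 4 mm sideways). I'll go back for one small corrective push first.

```bash

python3 -m jog '.17 -.46 0 0 0 0 1;.17 -.46 0 0 0 0 1;.17 -.46 0 0 0 0 1;.17 -.46 0 0 0 0 1;.17 -.46 0 0 0 0 1' >/dev/null
python3 -m jog '.17 -.46 0 0 0 0 1;0 0 0 0 0 0 1'
python3 -c 'from h import *;go(428,77.5,209,184)'
```

```text
time: 9.4
tool_pos: [433.3, 67.8, 310.3]
tcp_rot: [-180.0, 0.1, -175.7]
ft_force: [-0.3, -0.4, 0.4]
finger_gap: 0.1
grip_force: 0.0
t 9.4 pos [433.3  67.8 310.3] rot [-1.7995e+02  9.0000e-02 -1.7572e+02] F [-0.3 -0.4  0.4] j6 -92.1 gap 0.1
shift units [0.048 0.102 1.012] turn units z 0.005
```

```bash

python3 -m jog '.05 .1 .4 0 0 0 1;0 0 .4 0 0 0 1;0 0 .21 0 0 0 1;-.2 0 0 0 0 0 1;-.105 0 0 0 0 0 1'
python3 -m jog '0 0 0 0 0 0 1;-.001 -.0325 0 0 0 -.05 1;-.001 -.0325 0 0 0 -.05 1;-.001 -.0325 0 0 0 -.05 1;-.001 -.0325 0 0 0 -.05 1'
python3 s.py
```

```text
time: 10.02
tool_pos: [459.6, 83.1, 209.1]
tcp_rot: [180.0, 0.1, -175.4]
ft_force: [-0.1, -0.5, 0.5]
finger_gap: 0.1
grip_force: 0.0
time: 10.65
tool_pos: [461.0, 70.0, 209.2]
tcp_rot: [-180.0, 0.0, -163.3]
ft_force: [0.1, 0.1, -0.0]
finger_gap: 0.3
grip_force: 0.0
r 60.44087825192092 phi 191.30260803704738 [ 0.1  0.1 -0. ] 10.65 [-1.79992060e+02  4.16488145e-02 -1.63335184e+02] [461.03132796  69.9541451  209.18033695]
```

```bash

python3 -m jog '0 -.033 0 0 0 -.03 1;0 -.033 0 0 0 -.03 1;0 -.033 0 0 0 -.03 1;0 0 0 0 0 0 1'; python3 s.py; python3 -c '
from ang import *
rep("side",snap("side"))'
```

```text
time: 11.15
tool_pos: [463.3, 61.2, 209.0]
tcp_rot: [179.9, -0.1, -158.0]
ft_force: [-7.2, 5.3, 6.9]
finger_gap: 0.2
grip_force: 5.3
r 60.59470235788305 phi 199.8785533375756 [-7.2  5.3  6.9] 11.15 [ 1.79873338e+02 -8.79321352e-02 -1.58005460e+02] [463.31580449  61.19613105 208.98427064]
side tongue [274.5 228.5] [485.4  80.3  58. ] area 43.5 r 35.0 ang 182.5 want 175.5
```

```bash

python3 -m jog '0 .06 0 0 0 0 1;.3 .05 0 0 0 0 1;0 0 -.5 0 0 .12 1;0 0 -.5 0 0 0.13 1;0 0 -.0 0 0 .04 -.2' >/dev/null
python3 -m jog '0 0 0 0 0 0 -.2'>/dev/null
python3 -c 'from h import *;go(517.5,355.4,290,184.5)'
```

```text
t 11.95 pos [432.4  59.7 309.5] rot [-1.7999e+02  1.2000e-01 -1.7541e+02] F [0.4 0.2 0.4] j6 -93.5 gap 35.5
shift units [-1.084  2.879  0.197] turn units z 0.002
```

```bash

python3 -m jog '-.18 .48 0 0 0 0 -.2;-.18 .48 0 0 0 0 -.2;-.18 .48 0 0 0 0 -.2;-.18 .48 0 0 0 0 -.2;-.18 .48 0 0 0 0 -.2' >/dev/null
python3 -m jog '-.18 .48 .0 0 0 0 -.2;0 0 .1 0 0 0 -.2;0 0 0 0 0 0 -.2'>/dev/null
python3 -c '
from ang import *
go(517.5,355.4,224,184.5)
s=snap("top","t5.png");rep("top",s)'
```

```text
t 12.95 pos [516.1 354.8 296. ] rot [-179.87   -0.24 -175.36] F [ 0.3 -0.5  0.2] j6 -64.8 gap 51.2
shift units [-0.018  0.007  0.72 ] turn units z 0.002
top tongue [263.  212.3] [486.   84.3  58. ] area 67.0 r 34.4 ang 175.9 want 175.5
```

The label now reads 175.9° against the 175.5° wanted. Next I'll grasp the keeper.

```bash

python3 -m jog '-.015 0.005 .3 0 0 0 -.2;0 0 .25 0 0 0 -.2;0 0 .15 0 0 0 -.2;0 0 0 0 0 0 -.2'
python3 -m jog '0 0 0 0 0 0 1;0 0 0 0 0 0 1;0 0 0 0 0 0 1;0 0 0 0 0 0 1' 60
```

```text
time: 13.5
tool_pos: [518.1, 354.9, 227.7]
tcp_rot: [-179.9, -0.1, -175.5]
ft_force: [-0.4, -0.6, 0.6]
finger_gap: 51.5
grip_force: 0.0
time: 14.0
tool_pos: [519.2, 356.1, 230.3]
tcp_rot: [180.0, 0.1, -175.4]
ft_force: [-0.8, -2.2, 6.4]
finger_gap: 12.7
grip_force: 59.7
```

```bash

python3 -m jog '0 0 -.1 0 0 0 1;0 0 -.3 0 0 0 1;0 0 -.5 0 0 0 1;0 0 0 0 0 0 1'
python3 -c 'from h import *;go(514.7,11.0,330,175.5);b=snap("side","s6.png");B=cv2.resize(b["img"][190:340,190:350],(640,600),interpolation=2);cv2.imwrite("pics/c6.png",B[:,:,::-1])'
```

```text
time: 14.5
tool_pos: [520.0, 356.9, 324.9]
tcp_rot: [179.8, 0.5, -175.4]
ft_force: [0.3, 1.2, -1.7]
finger_gap: 12.4
grip_force: 58.7
t 14.5 pos [520.  356.9 324.9] rot [ 179.76    0.48 -175.42] F [ 0.3  1.2 -1.7] j6 -64.8 gap 12.4
shift units [ 0.329 -3.443 -0.069] turn units z 0.151
```

View pics/c6.png

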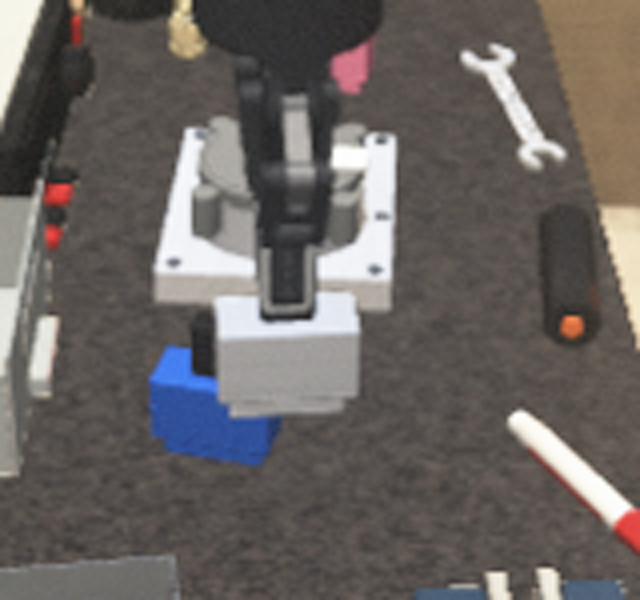

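```bash
python3 -c '
from h import *
s=snapshot("side");print(proj(s,[[519.5,372,125]]))'
python3 -m jog '0 0 0 0 0 .151 1;-.031 -.49 0 0 0 0 1;-.031 -.49 0 0 0 0 1;-.031 -.49 0 0 0 0 1;-.031 -.49 0 0 0 0 1' >/dev/null
python3 -m jog '-.031 -.49 0 0 0 0 1;-.031 -.4 0 0 0 0 1;-.03 -.3 0 0 0 0 1;0 -.2 0 0 0 0 1;0 0 0 0 0 0 1' >/dev/null
python3 -c 'from h import *;go(514.7,11.0,250,175.5)'
```

```text
[[261.27720265 280.83005475]]
t 15.85 pos [513.1  19.1 316.8] rot [-179.99   -0.2   175.38] F [ 0.4  0.8 -3. ] j6 -89.0 gap 12.6
shift units [-0.025 -0.079  0.668] turn units z -0.002
```

```bash
python3 -c '
from h import *
s=snap("top");print(onz(s,[(140+697.5/4.706-.5,170+150.5/4.7-.5)],20))'
python3 -m jog '-.02 -.08 .2 0 0 0 1;0 0 .3 0 0 0 1;0 0 .1 0 0 0 1;0 0 0 0 0 0 1;0 0 0 0 0 0 1'
python3 -c 'from h import *;go(515.5,11.0,240,175.5)
s=snap("side","s7.png");t=snap("top","t7.png")
C=np.zeros((600,800,3),np.uint8);C[:,:400]=cv2.resize(s["img"][180:270,225:285],(400,600),interpolation=2);C[:300,400:]=cv2.resize(t["img"][175:235,230:310],(400,300),interpolation=2);cv2.imwrite("pics/c7.png",C[:,:,::-1])'
```

```text
[[514.94970579  11.73512913  20.        ]]
time: 16.52
tool_pos: [515.8, 12.4, 259.8]
tcp_rot: [180.0, 0.1, 175.5]
ft_force: [-0.7, 0.8, -2.1]
finger_gap: 12.9
grip_force: 59.1
t 16.525 pos [515.8  12.4 259.8] rot [1.8000e+02 9.0000e-02 1.7554e+02] F [-0.7  0.8 -2.1] j6 -89.9 gap 12.9
shift units [ 0.002 -0.014  0.198] turn units z 0.001
```

View pics/c7.png

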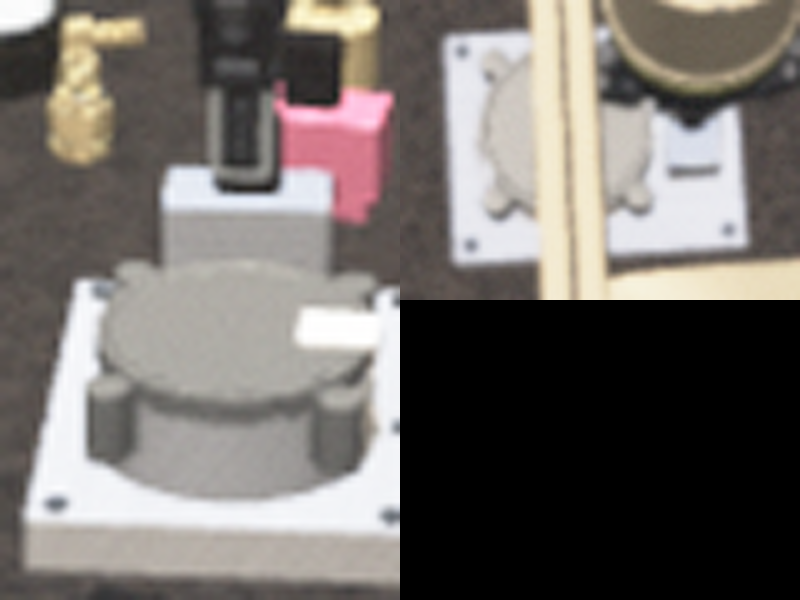

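```bash

python3 -m jog '0 -.01 .05 0 0 0 1;0 0 .04 0 0 0 1;0 0 0.03 0 0 0 1;0 0 .03 0 0 0 1;0 0 0 0 0 0 1'
python3 -m jog '0 0 .03 0 0 0 1;0 0 .03 0 0 0 1;0 0 0 0 0 0 1'
```

```text
time: 17.25
tool_pos: [515.0, 11.1, 243.3]
tcp_rot: [180.0, -0.0, 175.5]
ft_force: [1.0, -0.1, -2.2]
finger_gap: 12.5
grip_force: 59.1
time: 17.62
tool_pos: [515.5, 10.9, 239.3]
tcp_rot: [-180.0, 0.0, 175.5]
ft_force: [-6.8, -0.9, 13.1]
finger_gap: 12.5
grip_force: 61.0
```

```bash

python3 -m jog '0 0 .03 0 0 0 1;0 0 .02 0 0 0 1;0 0 0 0 0 0 1;0 0 0 0 0 0 1'; python3 s.py
```

```text
time: 18.12
tool_pos: [516.0, 10.7, 239.0]
tcp_rot: [-179.9, 0.1, 175.5]
ft_force: [-30.5, -1.2, 56.8]
finger_gap: 12.5
grip_force: 67.3
r 71.18787601038022 phi 266.5452204533484 [-30.5  -1.2  56.8] 18.125 [-1.79937877e+02  7.62734357e-02  1.75520738e+02] [516.01016542  10.74149586 239.00559587]
```

```bash

python3 -m jog '0 0 -.04 0 0 0 1;0 0 0 0 0 0 -.3;0 0 0 0 0 0 -.3;0 0 0 0 0 0 -.3'
python3 -m jog '0 0 -.2 0 0 0 -.3;0 0 -.5 0 0 0 -.3;0 0 -.5 0 0 0 -.3;.3 -.5 0 0 0 0 -.3;.3 -.5 0 0 0 0 -.3'
python3 -m jog '.3 -.5 0 0 0 0 -.3;.3 -.5 0 0 0 0 -.3;.3 -.5 0 0 0 0 -.3;0 0 0 0 0 0 -.3'
python3 - <<'E'
from ang import *
s=snap("side","s8.png");t=snap("top","t8.png");rep('top',t)
C=np.zeros((600,800,3),np.uint8);C[:,:400]=cv2.resize(s["img"][180:270,225:285],(400,600),interpolation=2);C[:300,400:]=cv2.resize(t["img"][175:235,230:310],(400,300),interpolation=2);cv2.imwrite("pics/c8.png",C[:,:,::-1])
c,sn=np.cos(np.radians(-4.5)),np.sin(np.radians(-4.5))
for z in(9,20):
  P=[[514.8+c*a-sn*b,11.4+sn*a+c*b,z+47-9+9] for a,b in((-30,15),(30,15),(30,-15),(-30,-15))]
  q=[[p[0],p[1],z+47] for p in P]; print(z,proj(s,q).round(1).tolist())
E
```

```text
time: 18.62
tool_pos: [515.0, 11.1, 236.1]
tcp_rot: [180.0, -0.1, 175.5]
ft_force: [0.4, -0.0, 0.2]
finger_gap: 55.3
grip_force: 0.0
time: 19.25
tool_pos: [447.1, -84.5, 357.3]
tcp_rot: [-180.0, 0.1, 175.6]
ft_force: [0.3, -1.4, 0.7]
finger_gap: 55.6
grip_force: 0.0
time: 19.75
tool_pos: [343.9, -229.2, 356.5]
tcp_rot: [-180.0, -0.0, 175.1]
ft_force: [-0.1, 1.1, 0.2]
finger_gap: 55.6
grip_force: 0.0
top tongue [263.  212.4] [486.   84.3  58. ] area 68.5 r 34.4 ang 175.8 want 175.5
9 [[273.4, 218.4], [248.3, 217.5], [249.4, 211.6], [274.0, 212.5]]
20 [[273.5, 214.3], [248.2, 213.5], [249.3, 207.6], [274.1, 208.5]]
```

View pics/c8.png

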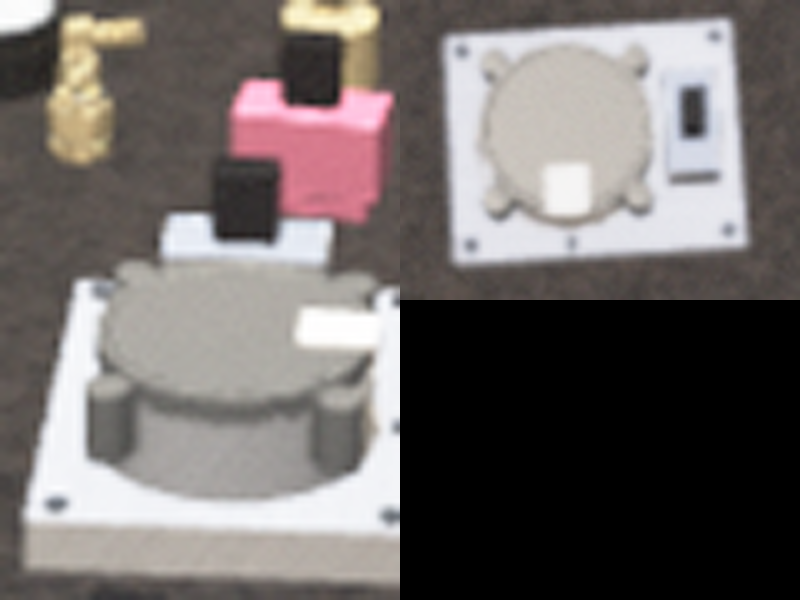

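The side view shows the keeper's top back edge at row ~212. That matches the seated prediction of 212; unseated would be 208. The top view shows the label pointing at the mark.

```bash
python3 -c 'from h import *;print(hand_in())'
```

```text
the job is handed in; nothing more can be done
None
```

I handed the job in at about 20 s; no verdict came back. The last pictures show the label within about 1° of the front mark and the keeper upright and fully down in the pocket; I saw no bystander moved.

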